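# Load the drilling tray and index it one hole on

## Task

The tray of the indexing slide already holds one T-shaped beech blank: make it exactly three with blanks from the steel sheet, all standing upright on the tray's floor, and leave the remaining two and the dark offcuts where they are on the sheet. Then pull up the black knob of the lock plunger, slide the tray section to the next hole towards the rail's red end and let the pin go fully home there. Finish while still holding: keep the knob gripped in the fingers, with the pin held fully down in that hole.

Things in the scene. Friction and masses are not known exactly. Their poses are not given: they have to be found in the camera images.
- blank1_center (a point): centre, half-way up, of one of five equal, loose beech blanks shaped like an upside-down T, this one standing on the dark steel sheet (4 mm thick): foot 46 (its x) x 30 (its y) x 20 mm high, with an upright 22 (x) x 30 (y) mm in the middle up to 42 mm total height; so both faces across its y are flat, 30 mm apart, over the whole height. 45 g nominal; z up
- blank2_center (a point): centre, half-way up, of one of five equal, loose beech blanks shaped like an upside-down T, this one standing on the dark steel sheet (4 mm thick): foot 46 (its x) x 30 (its y) x 20 mm high, with an upright 22 (x) x 30 (y) mm in the middle up to 42 mm total height; so both faces across its y are flat, 30 mm apart, over the whole height. 45 g nominal; z up
- blank3_center (a point): centre, half-way up, of one of five equal, loose beech blanks shaped like an upside-down T, this one standing on the dark steel sheet (4 mm thick): foot 46 (its x) x 30 (its y) x 20 mm high, with an upright 22 (x) x 30 (y) mm in the middle up to 42 mm total height; so both faces across its y are flat, 30 mm apart, over the whole height. 45 g nominal; z up
- blank4_center (a point): centre, half-way up, of one of five equal, loose beech blanks shaped like an upside-down T, this one standing on the dark steel sheet (4 mm thick): foot 46 (its x) x 30 (its y) x 20 mm high, with an upright 22 (x) x 30 (y) mm in the middle up to 42 mm total height; so both faces across its y are flat, 30 mm apart, over the whole height. 45 g nominal; z up
- blank5_center (a point): centre, half-way up, of one of five equal, loose beech blanks shaped like an upside-down T, this one standing in the tray from the start, near the end away from the red plate, its x along the tray's y: foot 46 (its x) x 30 (its y) x 20 mm high, with an upright 22 (x) x 30 (y) mm in the middle up to 42 mm total height; so both faces across its y are flat, 30 mm apart, over the whole height. 45 g nominal; z up
- tray (a point): middle of the top of the floor of the aluminium tray on the sliding section, 62 mm above the bench. Inside 100 (x) x 180 mm (y), rim 12 mm above the floor. One blank stands in it at the start; there is room for three blanks in a row with their long sides along y. Its +y axis is the way along the rail to the red end plate; its x points from the tray towards the rail; z up. The plunger's axis is 125 mm from here along +x and moves with the tray
- knob_center (a point): centre of the black knob (upright cylinder, 26 mm across, 24 high, red dot on top) of the spring-loaded lock plunger, 108 mm above the bench when the pin is home. Below it 10 mm of thin stem, then a 24 mm wide steel housing whose top is 22 mm below this point. The knob stands on the blue sliding section and moves with it; same axes as tray. It does not turn
- knob: the same knob as a solid; its origin is on the plunger's axis, 108 mm below the knob's centre
- slide (a joint): position (m) of the sliding section (0.7 kg, with tray and plunger) along the fixed perforated aluminium rail, growing towards the red end plate. 0 at the start, with the pin in a hole (2 mm play either way). The four holes are 60 mm apart: -0.06, 0, 0.06, 0.12; the next one towards the red end is 0.06. Friction about 1.5 N; nothing moves it but the hand
- plunger (a joint): lift (m) of the plunger: 0 with the pin fully home in a hole, at most 0.020 pulled up. A spring pulls it down with 3 N at 0 and 7 N at 0.020. The pin (10 mm, round tip) reaches 13 mm into the 14 mm holes: above 0.013 it is clear and the section slides; let go between holes it rides on the rail and drops into the next hole it meets
- offcut: a dark round dowel offcut, 28 mm across, 34 tall, standing among the blanks on the sheet; not to be used. Origin under its centre
- chock: a dark square offcut, 30 x 30 x 26 mm, standing among the blanks on the sheet; not to be used. Origin under its centre
Not all that is in view belongs to the job. What is shaped like the part that bears blank5_center but blue or pink is not meant. Leave any orange look-alike of the part that bears blank1_center alone.

How it is judged:
On the way, in this order (a step that is already met when the one before it is completed fails the run):
1. exactly three blanks stand upright in the tray, the other two are where they were, and the section is still locked in its first hole (x of blank5_center in the frame of tray between -0.05 and 0.05 m and y of blank5_center in the frame of tray between -0.09 and 0.09 m and z of blank5_center in the frame of tray between 0.015 and 0.027 m and angle between blank5_center's own z axis and vertical below 0.15 rad and ((x of blank1_center in the frame of tray between -0.05 and 0.05 m and y of blank1_center in the frame of tray between -0.09 and 0.09 m and z of blank1_center in the frame of tray between 0.015 and 0.027 m and angle between blank1_center's own z axis and vertical below 0.15 rad) or distance of blank1_center from where it was at the start of the episode below 0.025 m) and ((x of blank2_center in the frame of tray between -0.05 and 0.05 m and y of blank2_center in the frame of tray between -0.09 and 0.09 m and z of blank2_center in the frame of tray between 0.015 and 0.027 m and angle between blank2_center's own z axis and vertical below 0.15 rad) or distance of blank2_center from where it was at the start of the episode below 0.025 m) and ((x of blank3_center in the frame of tray between -0.05 and 0.05 m and y of blank3_center in the frame of tray between -0.09 and 0.09 m and z of blank3_center in the frame of tray between 0.015 and 0.027 m and angle between blank3_center's own z axis and vertical below 0.15 rad) or distance of blank3_center from where it was at the start of the episode below 0.025 m) and ((x of blank4_center in the frame of tray between -0.05 and 0.05 m and y of blank4_center in the frame of tray between -0.09 and 0.09 m and z of blank4_center in the frame of tray between 0.015 and 0.027 m and angle between blank4_center's own z axis and vertical below 0.15 rad) or distance of blank4_center from where it was at the start of the episode below 0.025 m) and ((height (world z) of blank1_center below 0.05 m and height (world z) of blank2_center below 0.05 m and height (world z) of blank3_center above 0.07 m and height (world z) of blank4_center above 0.07 m) or (height (world z) of blank1_center below 0.05 m and height (world z) of blank2_center above 0.07 m and height (world z) of blank3_center below 0.05 m and height (world z) of blank4_center above 0.07 m) or (height (world z) of blank1_center below 0.05 m and height (world z) of blank2_center above 0.07 m and height (world z) of blank3_center above 0.07 m and height (world z) of blank4_center below 0.05 m) or (height (world z) of blank1_center above 0.07 m and height (world z) of blank2_center below 0.05 m and height (world z) of blank3_center below 0.05 m and height (world z) of blank4_center above 0.07 m) or (height (world z) of blank1_center above 0.07 m and height (world z) of blank2_center below 0.05 m and height (world z) of blank3_center above 0.07 m and height (world z) of blank4_center below 0.05 m) or (height (world z) of blank1_center above 0.07 m and height (world z) of blank2_center above 0.07 m and height (world z) of blank3_center below 0.05 m and height (world z) of blank4_center below 0.05 m)) and value of joint slide between -0.006 and 0.006 m and value of joint plunger below 0.004 m), for 0.2 s.
2. the plunger is pulled until the pin is out of the first hole (value of joint plunger above 0.0115 m and value of joint slide between -0.02 and 0.02 m), for 0.05 s.
At the end, for the whole second after the job is handed in: exactly three blanks upright (0.15 rad) on the tray floor, the other two within 25 mm of their start; section at rest in the next hole (0.06 within 5 mm), plunger at most 4 mm up, fingers still holding the knob (over 2 N, grasp point within 25 mm of its centre) (x of blank5_center in the frame of tray between -0.05 and 0.05 m and y of blank5_center in the frame of tray between -0.09 and 0.09 m and z of blank5_center in the frame of tray between 0.015 and 0.027 m and angle between blank5_center's own z axis and vertical below 0.15 rad and ((x of blank1_center in the frame of tray between -0.05 and 0.05 m and y of blank1_center in the frame of tray between -0.09 and 0.09 m and z of blank1_center in the frame of tray between 0.015 and 0.027 m and angle between blank1_center's own z axis and vertical below 0.15 rad) or distance of blank1_center from where it was at the start of the episode below 0.025 m) and ((x of blank2_center in the frame of tray between -0.05 and 0.05 m and y of blank2_center in the frame of tray between -0.09 and 0.09 m and z of blank2_center in the frame of tray between 0.015 and 0.027 m and angle between blank2_center's own z axis and vertical below 0.15 rad) or distance of blank2_center from where it was at the start of the episode below 0.025 m) and ((x of blank3_center in the frame of tray between -0.05 and 0.05 m and y of blank3_center in the frame of tray between -0.09 and 0.09 m and z of blank3_center in the frame of tray between 0.015 and 0.027 m and angle between blank3_center's own z axis and vertical below 0.15 rad) or distance of blank3_center from where it was at the start of the episode below 0.025 m) and ((x of blank4_center in the frame of tray between -0.05 and 0.05 m and y of blank4_center in the frame of tray between -0.09 and 0.09 m and z of blank4_center in the frame of tray between 0.015 and 0.027 m and angle between blank4_center's own z axis and vertical below 0.15 rad) or distance of blank4_center from where it was at the start of the episode below 0.025 m) and ((height (world z) of blank1_center below 0.05 m and height (world z) of blank2_center below 0.05 m and height (world z) of blank3_center above 0.07 m and height (world z) of blank4_center above 0.07 m) or (height (world z) of blank1_center below 0.05 m and height (world z) of blank2_center above 0.07 m and height (world z) of blank3_center below 0.05 m and height (world z) of blank4_center above 0.07 m) or (height (world z) of blank1_center below 0.05 m and height (world z) of blank2_center above 0.07 m and height (world z) of blank3_center above 0.07 m and height (world z) of blank4_center below 0.05 m) or (height (world z) of blank1_center above 0.07 m and height (world z) of blank2_center below 0.05 m and height (world z) of blank3_center below 0.05 m and height (world z) of blank4_center above 0.07 m) or (height (world z) of blank1_center above 0.07 m and height (world z) of blank2_center below 0.05 m and height (world z) of blank3_center above 0.07 m and height (world z) of blank4_center below 0.05 m) or (height (world z) of blank1_center above 0.07 m and height (world z) of blank2_center above 0.07 m and height (world z) of blank3_center below 0.05 m and height (world z) of blank4_center below 0.05 m)) and value of joint slide between 0.055 and 0.065 m and value of joint plunger below 0.004 m and velocity of joint slide between -0.01 and 0.01 m/s and contact force between the fingers and knob above 2 N and distance between the grasp point and knob_center below 0.025 m); the arm keeps its last pose, push and grip.
It fails at once if an offcut is moved more than 30 mm (distance of any of offcut, chock from where it was at the start of the episode above 0.03 m).
It also fails if it takes over 61 s, if anything falls off the work surface, if the arm or the gripper's body presses on something with over 40 N, if the wrist force passes 120 N, or if a joint passes its speed limit or range.

## Robot

A 6-joint arm with a two-finger parallel gripper is mounted at the origin on the work surface. World frame = base frame: x ahead of the robot, y to its left, z up, the work surface at z = 0. Lengths are in m, angles in rad, forces in N, time in s.
With the tool pointing down it reaches from about 0.4 to 0.825 m from the base axis. Payload 7 kg.
Tool frame: the origin (TCP) lies between the finger pads; the fingertips stand 25 mm ahead of it and the grasp point (between the pads) lies 6 mm ahead of it; z points along the fingers, y is the line along which they close (so a half turn about z gives the same grasp; the last joint's range is limited). The gripper opens to 88 mm and grips with 3 to 60 N. Pads are 19 mm wide; open, the fingers measure 130 mm over their backs; the gripper's body (78 mm by 193 mm) begins 47 mm behind the grasp point.
Start: joints at [-0.829, 0.359, 0.012, 0, -1.224, -0.288], TCP at [0.296, -0.607, 0.229] pointing down, gripper open.
Joint ranges: [-3.07, 3.07], [-1.43, 2.12], [-1.02, 1.25], [-3.03, 1.67], [-3.05, -0], [-3.03, 3.03]. Speed limits (rad/s): [2.39, 2.39, 3.01, 3.14, 3.14, 3.14].

## Interface

Orientations are given as a unit quaternion [x, y, z, w].
In Python, from station import sensors, viewer, env gives the robot as it stands.
- The arm moves only by the tool arm_command, never from a script. Its argument "commands" is a list of rows, each a list of 7 numbers: the shift along the tool's x, y, z in m, then the turn, a rotation vector about the tool's x, y, z in degrees, then the opening, from 0 (shut) to 1 (fully open). In form: [[x, y, z, rx, ry, rz, jaw], ...]. A call has 1 to 12 rows; each row shifts and turns the commanded pose from where the row before left it, along the tool's axes as they then stand; what a row does not reach is not made up. A row lasts 1/12 s, in which the tool goes at most 41.7 mm and 7.16 degrees, less where a joint would pass 70% of its speed; a pose out of reach is approached as far as the arm can. A call with a gripper value outside its range is refused whole. The fingers move at their own pace and stop on an object; "squeeze" is the grip in N (left out, the last holds). Time passes only in rows, so rows that do not move let the fingers close. It gives the time, the measured TCP pose, the force, the opening and the grip force at its end, in the units of the state.
- sensors.sense(): the state, without advancing time (a new reading comes with each control period).
- viewer.read_camera(name): name is "scene" or "top" or "wrist"; returns a dict with "img" (480x640x3 uint8, red, green, blue), "camera_matrix" (3x3 intrinsics, pixels), "camera_from_world" (4x4, takes a point from world to camera coordinates). Camera axes: x right, y up, looking along -z (the intrinsics and any distortion apply to the point x, -y, -z); pixel columns grow to the right and rows downward; lengths in m; the calibration is good to about 2 mm. The wrist camera is an equidistant fisheye: a pixel r from the principal point sees the ray r / f radians off the axis. A picture is of the moment at which its call begins. There is no depth.
- env.close_job(): hands the job in; it is judged then, once.
The state is a dict: "time": time; "q": joint angles; "qd": joint speeds; "tau": joint torques, N m; "tool_pos": TCP position; "tcp_rot": TCP orientation; "contact_force": force on the tool from outside, world axes, zero at the start; "moment": the same for the moment, N m; "opening": opening from 0.0 (shut) to 1.0 (fully open); "grasp_force": force on a finger pad.
Only numpy, scipy, OpenCV 4.12 (cv2) and the standard library are available. Lean on these libraries where they do the work, as an engineer would, in place of code of your own. Each camera call takes 0.05 s, during which the arm holds its last target. There are 200 camera calls.

## Working session

There is one attempt and no reset: what is moved stays moved. The work goes in short steps, Python scripts to look and compute and a tool call to move; the robot and the scene stay as the last step left them, time stands still between calls to the robot, and variables do not carry over. Pictures are saved under pics/ and viewed, at most 10 in all, crops included, and the job is handed in when it is done.

Besides the shell and the picture viewer there is one more tool, called after ">>>" as name([rows], argument=value, ...), one row to a line, values as JSON. arm_command: Moves the arm, as the interface text tells. Its arguments: {"type":"object","properties":{"commands":{"type":"array","items":{"type":"array","items":{"type":"number"}}},"squeeze":{"type":"number"}},"required":["commands"]}

```bash
mkdir -p pics
cat > h.py <<'E'
import numpy as np, cv2
from station import sensors, viewer, env
from scipy.spatial.transform import Rotation as R
def pic(n,f):
    c=viewer.read_camera(n); cv2.imwrite('pics/'+f,c['img'][:,:,::-1]); np.savez('pics/'+f+'.npz',**{k:np.array(c[k]) for k in('img','camera_matrix','camera_from_world')}); return c
def unproj(c,u,v,z,fish=False):
    K=np.array(c['camera_matrix']);T=np.array(c['camera_from_world'])
    a=np.array([(u-K[0,2])/K[0,0],(v-K[1,2])/K[1,1]])
    if fish:
        r=np.hypot(*a); a=a/r*np.sin(r); d=np.array([a[0],-a[1],-np.cos(r)])
    else: d=np.array([a[0],-a[1],-1])
    o=-T[:3,:3].T@T[:3,3]; w=T[:3,:3].T@d
    return o+w*(z-o[2])/w[2]
def proj(c,p):
    K=np.array(c['camera_matrix']);T=np.array(c['camera_from_world'])
    q=T[:3,:3]@p+T[:3,3]; q=np.array([q[0],-q[1],-q[2]]); return (K@(q/q[2]))[:2]
E
python3 - <<'E'
from h import *
for n in('top','scene'): 
    c=pic(n,n+'.png'); print(c['camera_matrix'],c['camera_from_world'])
print(sensors.sense())
E
```

```text
[[573.69375444   0.         320.74965289]
 [  0.         573.69375444 242.76803214]
 [  0.           0.           1.        ]] [[-2.60079079e-02 -9.99661714e-01 -2.15037037e-04  2.04825554e-02]
 [ 9.92005804e-01 -2.58352965e-02  1.23519317e-01 -5.30404311e-01]
 [-1.23483088e-01  2.99916104e-03  9.92342145e-01 -9.91299160e-01]
 [ 0.00000000e+00  0.00000000e+00  0.00000000e+00  1.00000000e+00]]
[[453.94366427   0.         318.19010263]
 [  0.         453.94366427 244.31506476]
 [  0.           0.           1.        ]] [[ 0.82125034  0.57046384  0.01090349 -0.47025358]
 [-0.47351697  0.67077337  0.57082814  0.19699582]
 [ 0.31832305 -0.47395579  0.82099716 -1.00459323]
 [ 0.          0.          0.          1.        ]]
{'time': 0.1, 'q': array([-8.28913839e-01,  3.59299707e-01,  1.11372574e-02, -2.92344025e-04,
       -1.22412166e+00, -2.88091304e-01]), 'qd': array([ 2.67885701e-05, -1.81181521e-03, -2.49785471e-04,  2.09920367e-03,
       -4.45678429e-04,  1.57692797e-04]), 'tau': array([ 3.30653693e-04, -5.84162736e+01,  2.93750149e+01,  7.01539278e+00,
        1.01778569e-02, -7.90610056e-05]), 'tool_pos': array([ 0.29566896, -0.60630045,  0.22792361]), 'tcp_rot': array([-2.24905215e-01,  9.74380353e-01,  7.15101231e-04, -2.46771683e-04]), 'contact_force': array([ 0.87375523, -0.12804983, -0.76710723]), 'moment': array([-0.01229437, -0.03722032, -0.04974677]), 'grasp_force': 0.0, 'opening': 0.9987573034766686}
```

View pics/top.png

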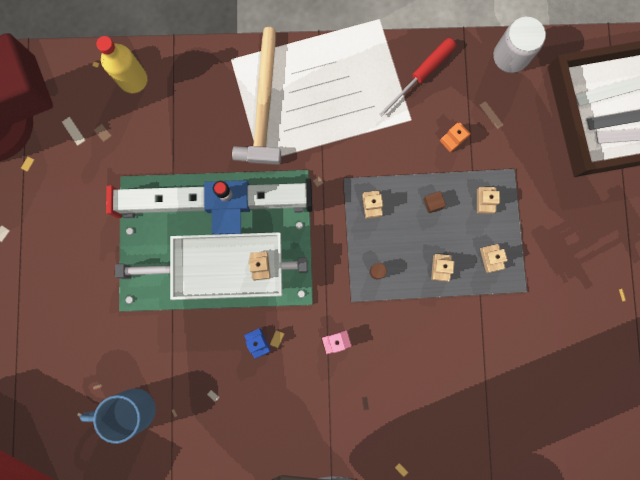

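View pics/scene.png

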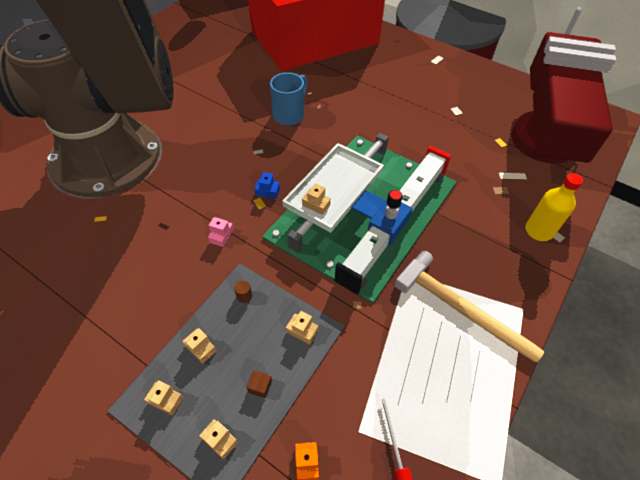

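The top view shows four beech blanks on the sheet, at about (372,203), (488,198), (443,266) and (494,257). The dark offcuts are at (434,202) and (377,270). The orange (455,136), blue (256,343) and pink (336,342) look-alikes are off the sheet and are not meant. The tray is at (226,266) with its blank at (258,264), the knob at (221,188), and the red end plate at (111,200), in the +y direction. I'll confirm this in enlarged crops.

Run:
```python
import cv2
i=cv2.imread('pics/top.png')
cv2.imwrite('pics/c1.png',cv2.resize(i[160:305,340:530],None,fx=4,fy=4,interpolation=cv2.INTER_CUBIC))
cv2.imwrite('pics/c2.png',cv2.resize(i[165:315,110:310],None,fx=4,fy=4,interpolation=cv2.INTER_CUBIC))
```

```text
(no output)
```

View pics/c1.png

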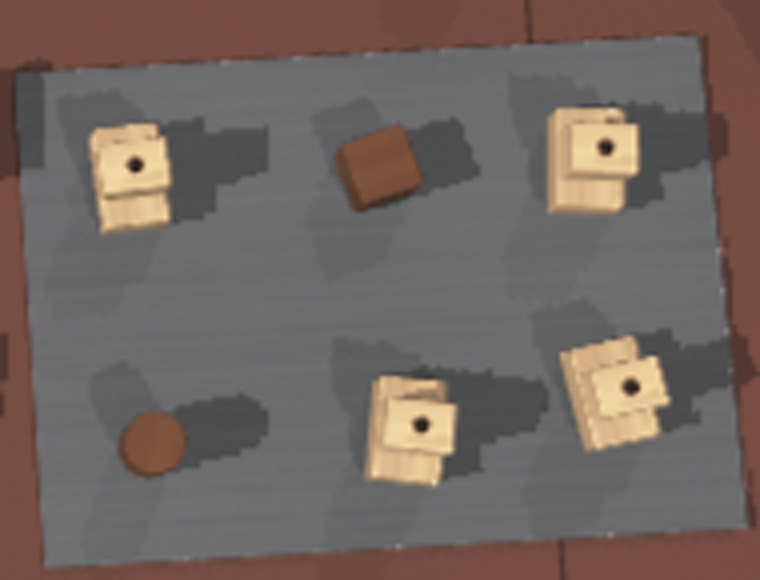

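View pics/c2.png

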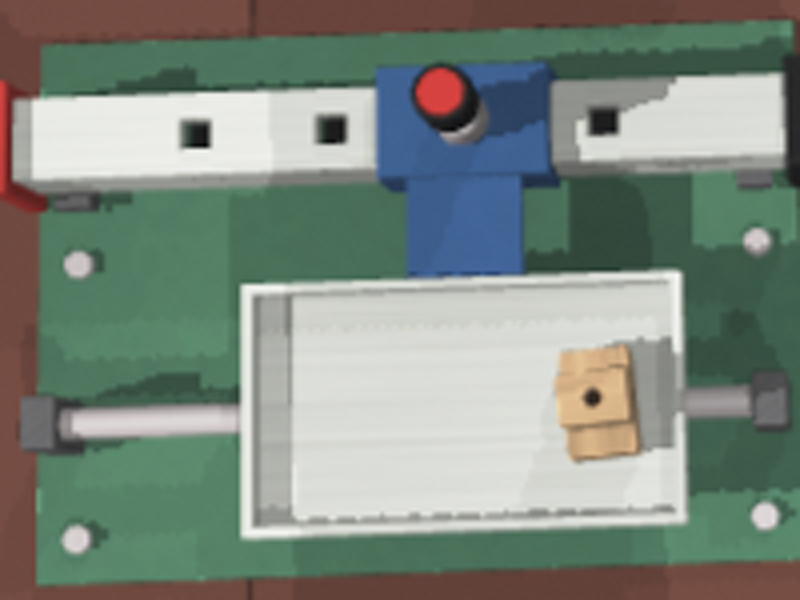

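Crop 1 confirms the four beech T blanks, with top dots A(135,164), B(606,147), C(421,425) and D(631,387), plus the dark chock and dowel. Crop 2 shows the tray rim corners at (241,287), (681,271), (686,522) and (243,537), the blank 5 dot at (592,397), and the knob's red dot at (440,92). I'll use A and C and leave B and D.

Run:
```python
from h import *
c=dict(np.load('pics/top.png.npz'))
f=lambda o,u,v,z:unproj(c,o[0]+(u+.5)/4-.5,o[1]+(v+.5)/4-.5,z)
a=(340,160);b=(110,165)
for n,u,v in [('A',135,164),('B',606,147),('C',421,425),('D',631,387)]: print(n,f(a,u,v,.046).round(4))
print('b5',f(b,592,397,.104).round(4),'knob',f(b,440,92,.120).round(4))
P=np.array([f(b,*q,.074) for q in [(241,287),(681,271),(686,522),(243,537)]]);print(P.round(4),P.mean(0).round(4))
d=P[0]-P[1]+P[3]-P[2];print('tray y dir',np.degrees(np.arctan2(d[1],d[0])))
for n,(u,v) in {'Atop':((92,143),(165,138)),'Ctop':((388,398),(456,404)),'Abot':((102,234),(170,226)),'Cbot':((367,480),(440,486))}.items():
  pass
for n,q,z in [('At',(92,142,158,138),.046),('Abot',(104,235,170,227),.024),('Ct',(388,398,456,404),.046),('Cbot',(368,480,438,486),.014)]:
  d=f(a,q[0],q[1],z)-f(a,q[2],q[3],z);print(n,np.degrees(np.arctan2(d[1],d[0])))
s=sensors.sense();print(R.from_quat(s['tcp_rot']).as_matrix().round(3))
```

```text
A [ 0.6022 -0.0888  0.046 ]
B [ 0.6044 -0.2986  0.046 ]
C [ 0.4826 -0.2098  0.046 ]
D [ 0.497  -0.3029  0.046 ]
b5 [0.4895 0.1121 0.104 ] knob [0.616  0.1716 0.12  ]
[[0.5434 0.2652 0.074 ]
 [0.5454 0.0765 0.074 ]
 [0.4381 0.0762 0.074 ]
 [0.4366 0.2637 0.074 ]] [0.4909 0.1704 0.074 ]
tray y dir 90.52732034480255
At 92.03655190370318
Abot 95.50027980045768
Ct 83.43385590962498
Cbot 83.60102547160088
[[-0.899 -0.438 -0.001]
 [-0.438  0.899  0.001]
 [ 0.     0.002 -1.   ]]
```

```bash
cat >> h.py <<'E'
def go(t,yaw):
    s=sensors.sense(); M=R.from_quat(s['tcp_rot']).as_matrix()
    y0=np.degrees(np.arctan2(M[1,1],M[0,1])); a=np.radians(yaw)
    N=np.array([[-np.sin(a),np.cos(a),0],[np.cos(a),np.sin(a),0],[0,0,-1]]).T
    d=np.array(t)-s['tool_pos']
    print('t',s['time'],'pos',s['tool_pos'].round(4),'tilt',M[:,2].round(3),'rz first',round(y0-yaw,2),'then tool shift',(N.T@d).round(4),'open',round(s['opening'],3),'F',s['contact_force'].round(1),'grip',s['grasp_force'])
E
python3 -c "
from h import *
go([.602,-.089,.228],94)"
```

```text
t 0.1 pos [ 0.2957 -0.6063  0.2279] tilt [-0.001  0.001 -1.   ] rz first 21.99 then tool shift [-3.417e-01  4.947e-01 -1.000e-04] open 0.999 F [ 0.9 -0.1 -0.8] grip 0.0
```

>>> arm_command([
  [0,0,0,0,0,5.5,0.8],
  [0,0,0,0,0,5.5,0.8],
  [0,0,0,0,0,5.5,0.8],
  [0,0,0,0,0,5.5,0.8],
  [-0.0228,0.033,0,0,0,0,0.8],
  [-0.0228,0.033,0,0,0,0,0.8],
  [-0.0228,0.033,0,0,0,0,0.8],
  [-0.0228,0.033,0,0,0,0,0.8],
  [-0.0228,0.033,0,0,0,0,0.8],
  [-0.0228,0.033,0,0,0,0,0.8],
  [-0.0228,0.033,0,0,0,0,0.8],
])

```text
time: 1.02
tool_pos: [0.4394, -0.3632, 0.2286]
tcp_rot: [-0.035, 0.999, 0.0, -0.0]
contact_force: [0.7, 0.3, 0.1]
opening: 0.796
grasp_force: 0.0
```

>>> arm_command([
  [-0.0228,0.033,0.0,0,0,0,0.8],
  [-0.0228,0.033,0,0,0,0,0.8],
  [-0.0228,0.033,0.01,0,0,0,0.8],
  [-0.0228,0.033,0.01,0,0,0,0.8],
  [-0.0228,0.033,0.02,0,0,0,0.8],
  [-0.0228,0.033,0.02,0,0,0,0.8],
  [-0.0228,0.033,0.01,0,0,0,0.8],
  [-0.0228,0.033,0.01,0,0,0,0.8],
  [0,0,0,0,0,0,0.8],
  [0,0,0,0,0,0,0.8],
])

```text
time: 1.85
tool_pos: [0.5998, -0.0919, 0.15]
tcp_rot: [-0.036, 0.999, -0.0, -0.001]
contact_force: [-0.2, -0.5, 0.2]
opening: 0.798
grasp_force: 0.0
```

```bash
python3 -c "
from h import *
go([.602,-.089,.035],94); pic('wrist','w1.png')"
```

```text
t 1.85 pos [ 0.5998 -0.0919  0.15  ] tilt [-0.003 -0.    -1.   ] rz first 0.18 then tool shift [-0.0024  0.0027  0.115 ] open 0.798 F [-0.2 -0.5  0.2] grip 0.0
```

View pics/w1.png

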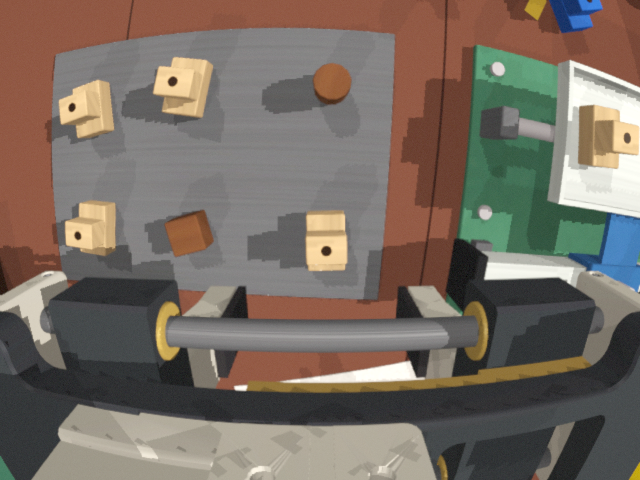

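The wrist view shows blank A with its dot at (326,251), lined up between the fingers and with nothing in their way.

```bash
python3 -c "
from h import *
c=dict(np.load('pics/w1.png.npz')); print([unproj(c,u,v,.046,True).round(4) for u,v in((326,251),(306,235),(347,235))])"
```

```text
[array([ 0.6023, -0.0869,  0.046 ]), array([ 0.5914, -0.1021,  0.046 ]), array([ 0.5893, -0.0727,  0.046 ])]
```

>>> arm_command([
  [-0.0012,0.0013,0.03,0,0,0,0.8],
  [-0.0012,0.0013,0.03,0,0,0,0.8],
  [0,0,0.025,0,0,0,0.8],
  [0,0,0.02,0,0,0,0.8],
  [0,0,0.01,0,0,0,0.8],
  [0,0,0,0,0,0,0.8],
  [0,0,0,0,0,0,0.8],
  [0,0,0,0,0,0,0.8],
])

```text
time: 2.57
tool_pos: [0.6028, -0.0916, 0.0382]
tcp_rot: [-0.035, 0.999, -0.0, 0.001]
contact_force: [0.5, -0.9, -0.0]
opening: 0.799
grasp_force: 0.0
```

>>> arm_command([
  [0,0,0,0,0,0,0.25],
  [0,0,0,0,0,0,0.25],
  [0,0,0,0,0,0,0.25],
  [0,0,0,0,0,0,0.25],
  [0,0,0,0,0,0,0.25],
  [0,0,0,0,0,0,0.25],
  [0,0,0,0,0,0,0.25],
  [0,0,0,0,0,0,0.25],
  [0,0,0,0,0,0,0.25],
  [0,0,0,0,0,0,0.25],
], squeeze=15)

```text
time: 3.4
tool_pos: [0.6019, -0.091, 0.0366]
tcp_rot: [-0.035, 0.999, 0.0, 0.0]
contact_force: [-0.7, 0.3, 0.5]
opening: 0.345
grasp_force: 15.0
```

>>> arm_command([
  [0,0,-0.02,0,0,0,0.25],
  [0,0,-0.03,0,0,0,0.25],
  [0,0,-0.04,0,0,0,0.25],
  [0,0,-0.04,0,0,0,0.25],
  [0,0,-0.02,0,0,0,0.25],
  [0,0,0,0,0,-5,0.25],
  [0,0,0,0,0,-7,0.25],
  [0,0,0,0,0,-7,0.25],
  [0,0,0,0,0,-7,0.25],
  [0,0,0,0,0,-7,0.25],
  [0,0,0,0,0,-7,0.25],
  [0,0,0,0,0,-7,0.25],
])

```text
time: 4.4
tool_pos: [0.6016, -0.0911, 0.1863]
tcp_rot: [-0.433, 0.901, 0.0, -0.0]
contact_force: [-0.4, -0.2, -0.2]
opening: 0.338
grasp_force: 15.0
```

>>> arm_command([
  [0,0,0,0,0,-7,0.25],
  [0,0,0,0,0,-7,0.25],
  [0,0,0,0,0,-7,0.25],
  [0,0,0,0,0,-7,0.25],
  [0,0,0,0,0,-7,0.25],
  [0,0,0,0,0,-4.5,0.25],
  [0,0,0,0,0,0,0.25],
  [0,0,0,0,0,0,0.25],
])

```text
time: 5.07
tool_pos: [0.6017, -0.0911, 0.1864]
tcp_rot: [0.709, -0.705, -0.0, 0.0]
contact_force: [-0.6, 0.2, -0.1]
opening: 0.34
grasp_force: 15.0
```

```bash
python3 -c "
from h import *
go([.4905,.228,.0952],180.5)"
```

```text
t 5.0667 pos [ 0.6017 -0.0911  0.1864] tilt [-0.  0. -1.] rz first -360.16 then tool shift [-0.3201  0.1084  0.0912] open 0.34 F [-0.6  0.2 -0.1] grip 14.984416365623474
```

>>> arm_command([
  [-0.02,0.0068,0,0,0,0,0.25],
  [-0.035,0.012,0,0,0,0,0.25],
  [-0.035,0.012,0,0,0,0,0.25],
  [-0.035,0.012,0,0,0,0,0.25],
  [-0.035,0.012,0,0,0,0,0.25],
  [-0.035,0.012,0,0,0,0,0.25],
  [-0.035,0.012,0,0,0,0,0.25],
  [-0.035,0.012,0,0,0,0,0.25],
  [-0.035,0.0116,0,0,0,0,0.25],
  [-0.02,0.006,0.01,0,0,0,0.25],
  [0,0,0.02,0,0,0,0.25],
  [0,0,0,0,0,0,0.25],
])

```text
time: 6.07
tool_pos: [0.4884, 0.2282, 0.1536]
tcp_rot: [0.71, -0.704, -0.001, 0.002]
contact_force: [-0.2, -0.5, -1.6]
opening: 0.341
grasp_force: 15.0
```

```bash
python3 -c "
from h import *
go([.4905,.228,.0952],180.5);c=pic('top','t2.png')
cv2.imwrite('pics/t2c.png',cv2.resize(c['img'][150:320,100:310,::-1],None,fx=3,fy=3))"
```

```text
t 6.0667 pos [0.4884 0.2282 0.1536] tilt [-0.004 -0.002 -1.   ] rz first -360.06 then tool shift [ 0.0002 -0.0021  0.0584] open 0.341 F [-0.2 -0.5 -1.6] grip 14.984719902276993
```

View pics/t2c.png

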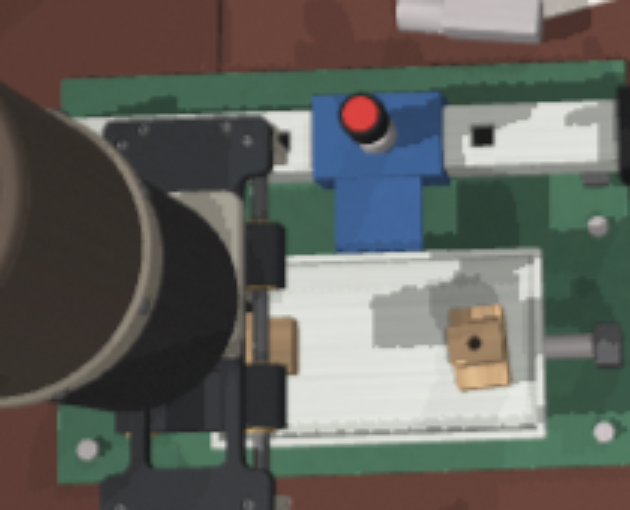

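The crop shows the held blank over the red-end part of the tray, with blank 5 at the other end and the knob clear of the gripper body. I'll lower it now.

>>> arm_command([
  [0,-0.001,0.02,0,0,0,0.25],
  [0,-0.001,0.02,0,0,0,0.25],
  [0,0,0.008,0,0,0,0.25],
  [0,0,0.004,0,0,0,0.25],
  [0,0,0.003,0,0,0,0.25],
  [0,0,0.002,0,0,0,0.25],
  [0,0,0,0,0,0,0.25],
  [0,0,0,0,0,0,0.25],
  [0,0,0,0,0,0,0.25],
])

```text
time: 6.87
tool_pos: [0.493, 0.2282, 0.1003]
tcp_rot: [0.71, -0.704, 0.0, -0.001]
contact_force: [0.5, 0.1, -0.1]
opening: 0.339
grasp_force: 15.0
```

>>> arm_command([
  [0,0.002,0.002,0,0,0,0.25],
  [0,0,0.002,0,0,0,0.25],
  [0,0,0.001,0,0,0,0.25],
  [0,0,0,0,0,0,0.25],
  [0,0,0,0,0,0,0.25],
])

```text
time: 7.28
tool_pos: [0.4906, 0.2279, 0.0946]
tcp_rot: [0.71, -0.704, 0.0, 0.0]
contact_force: [-1.1, -0.1, 1.2]
opening: 0.336
grasp_force: 15.0
```

>>> arm_command([
  [0,0,0,0,0,0,0.5],
  [0,0,0,0,0,0,0.5],
  [0,0,0,0,0,0,0.5],
  [0,0,0,0,0,0,0.5],
  [0,0,-0.01,0,0,0,0.5],
  [0,0,-0.02,0,0,0,0.5],
  [0,0,-0.03,0,0,0,0.5],
  [0,0,-0.03,0,0,0,0.5],
  [0,0,-0.01,0,0,0,0.7],
  [0,0,0,0,0,0,0.7],
])

```text
time: 8.12
tool_pos: [0.4923, 0.2291, 0.1987]
tcp_rot: [0.71, -0.704, 0.0, -0.003]
contact_force: [0.3, -0.2, -0.0]
opening: 0.592
grasp_force: 0.0
```

```bash
python3 -c "
from h import *
go([.4826,-.2098,.2],83.5)"
```

```text
t 8.1167 pos [0.4923 0.2291 0.1987] tilt [ 0.005  0.004 -1.   ] rz first -262.97 then tool shift [-0.0401 -0.4371 -0.0013] open 0.592 F [ 0.3 -0.2 -0. ] grip 0.0
```

>>> arm_command([
  [0.03,0.001,0,0,0,0,0.7],
  [0.041,0.0012,0,0,0,0,0.7],
  [0.041,0.0012,0,0,0,0,0.7],
  [0.041,0.0012,0,0,0,0,0.7],
  [0.041,0.0012,0,0,0,0,0.7],
  [0.041,0.0012,0,0,0,0,0.7],
  [0.041,0.0012,0,0,0,0,0.7],
  [0.041,0.0012,0,0,0,0,0.7],
  [0.041,0.0012,0,0,0,0,0.7],
  [0.041,0.0012,0,0,0,0,0.7],
  [0.04,0.0012,0,0,0,0,0.7],
])

```text
time: 9.03
tool_pos: [0.4806, -0.2131, 0.1943]
tcp_rot: [0.71, -0.704, -0.0, 0.0]
contact_force: [1.0, 1.0, 0.2]
opening: 0.699
grasp_force: 0.0
```

>>> arm_command([
  [0,0,0,0,0,7,0.7],
  [0,0,0,0,0,7,0.7],
  [0,0,0,0,0,7,0.7],
  [0,0,0,0,0,7,0.7],
  [0,0,0,0,0,7,0.7],
  [0,0,0,0,0,7,0.7],
  [0,0,0,0,0,7,0.7],
  [0,0,0,0,0,7,0.7],
  [0,0,0,0,0,7,0.7],
  [0,0,0,0,0,7,0.7],
  [0,0,0,0,0,7,0.7],
  [0,0,0,0,0,7,0.7],
])

```text
time: 10.03
tool_pos: [0.481, -0.211, 0.194]
tcp_rot: [-0.054, 0.999, 0.0, -0.001]
contact_force: [-0.3, -0.1, -0.0]
opening: 0.702
grasp_force: 0.0
```

>>> arm_command([
  [0,0,0.02,0,0,7,0.7],
  [0,0,0.025,0,0,6,0.7],
  [0,0,0,0,0,0,0.7],
  [0,0,0,0,0,0,0.7],
])

```text
time: 10.37
tool_pos: [0.4803, -0.2111, 0.1486]
tcp_rot: [0.055, 0.998, -0.0, -0.002]
contact_force: [0.2, -0.4, 1.2]
opening: 0.701
grasp_force: 0.0
```

```bash
python3 -c "
from h import *
go([.4826,-.2098,.036],83.5); c=pic('top','t3.png'); 
cv2.imwrite('pics/t3c.png',cv2.resize(c['img'][150:320,140:520,::-1],None,fx=2,fy=2)); w=pic('wrist','w2.png')
cv2.imwrite('pics/j.png',np.vstack([cv2.imread('pics/t3c.png')[:,:760][:, :],cv2.resize(w['img'][150:320,140:520,::-1],None,fx=1.5,fy=1.5,interpolation=1)[:, :][:255] if 0 else cv2.copyMakeBorder(w['img'][60:320,:,::-1],0,0,0,120,0)]))"
```

```text
t 10.3667 pos [ 0.4803 -0.2111  0.1486] tilt [-0.004  0.    -1.   ] rz first 0.19 then tool shift [-0.0021  0.0016  0.1126] open 0.701 F [ 0.2 -0.4  1.2] grip 0.0
```

View pics/j.png

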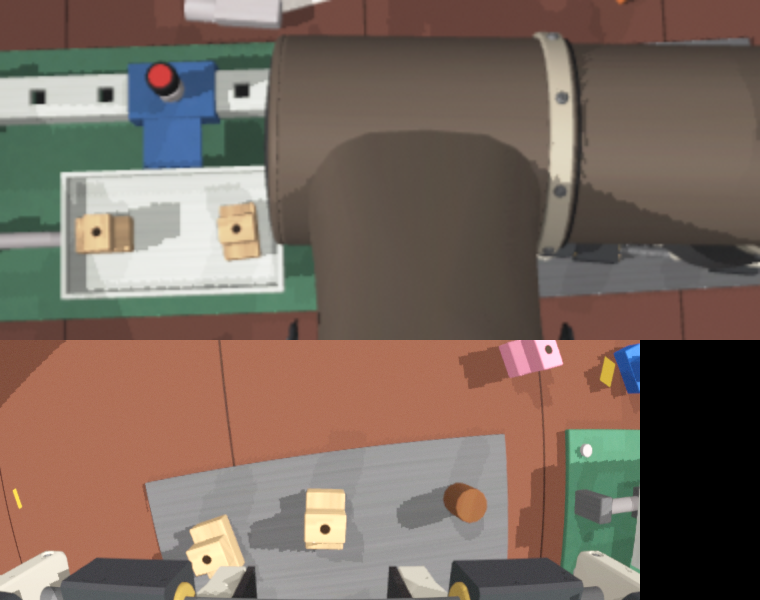

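Blank A stands upright near the tray's red end. Blank C is centred between the fingers, with its dot at wrist (326,249), and D and the dowel are clear.

>>> arm_command([
  [-0.001,0.0008,0.03,0,0,0,0.6],
  [-0.001,0.0008,0.03,0,0,0,0.6],
  [0,0,0.025,0,0,0,0.6],
  [0,0,0.018,0,0,0,0.6],
  [0,0,0.008,0,0,0,0.6],
  [0,0,0,0,0,0,0.6],
  [0,0,0,0,0,0,0.6],
  [0,0,0,0,0,0,0.6],
])

```text
time: 11.13
tool_pos: [0.485, -0.21, 0.0402]
tcp_rot: [0.056, 0.998, -0.0, 0.001]
contact_force: [-0.3, 0.1, 0.3]
opening: 0.6
grasp_force: 0.0
```

>>> arm_command([
  [0,0,0,0,0,0,0.25],
  [0,0,0,0,0,0,0.25],
  [0,0,0,0,0,0,0.25],
  [0,0,0,0,0,0,0.25],
  [0,0,0,0,0,0,0.25],
  [0,0,0,0,0,0,0.25],
  [0,0,0,0,0,0,0.25],
  [0,0,0,0,0,0,0.25],
])

```text
time: 11.8
tool_pos: [0.4839, -0.2098, 0.039]
tcp_rot: [0.057, 0.998, -0.0, 0.0]
contact_force: [-0.1, 1.4, 5.2]
opening: 0.341
grasp_force: 15.0
```

>>> arm_command([
  [0,0,-0.02,0,0,0,0.25],
  [0,0,-0.03,0,0,0,0.25],
  [0,0,-0.04,0,0,0,0.25],
  [0,0,-0.04,0,0,0,0.25],
  [0,0,-0.02,0,0,0,0.25],
  [0,0,0,0,0,-7,0.25],
  [0,0,0,0,0,-7,0.25],
  [0,0,0,0,0,-7,0.25],
  [0,0,0,0,0,-7,0.25],
  [0,0,0,0,0,-7,0.25],
  [0,0,0,0,0,-7,0.25],
  [0,0,0,0,0,-7,0.25],
])

```text
time: 12.8
tool_pos: [0.4834, -0.2097, 0.1882]
tcp_rot: [-0.365, 0.931, 0.0, -0.0]
contact_force: [-0.2, -0.5, -0.5]
opening: 0.336
grasp_force: 15.0
```

>>> arm_command([
  [0,0,0,0,0,-7,0.25],
  [0,0,0,0,0,-7,0.25],
  [0,0,0,0,0,-7,0.25],
  [0,0,0,0,0,-7,0.25],
  [0,0,0,0,0,-7,0.25],
  [0,0,0,0,0,-7,0.25],
  [0,0,0,0,0,-6,0.25],
  [0,0,0,0,0,0,0.25],
  [0,0,0,0,0,0,0.25],
])

```text
time: 13.55
tool_pos: [0.4835, -0.2097, 0.1883]
tcp_rot: [0.709, -0.705, -0.0, 0.0]
contact_force: [-0.4, -0.4, -0.4]
opening: 0.345
grasp_force: 15.0
```

```bash
python3 -c "
from h import *
go([.4905,.170,.097],180.5)
c=dict(np.load('pics/t3.png.npz'))
f=lambda u,v:unproj(c,140+(u+.5)/2-.5,150+(v+.5)/2-.5,.104).round(4); print('A',f(96,231),'b5',f(236,229))
w=dict(np.load('pics/w2.png.npz')); print('C was',unproj(w,326,249,.046,True))"
```

```text
t 13.55 pos [ 0.4835 -0.2097  0.1883] tilt [-0.  0. -1.] rz first -360.2 then tool shift [-0.3797 -0.0103  0.0913] open 0.345 F [-0.4 -0.4 -0.4] grip 14.953412264585495
A [0.4902 0.2276 0.104 ] b5 [0.4889 0.1119 0.104 ]
C was [ 0.48307826 -0.20664819  0.046     ]
```

>>> arm_command([
  [-0.02,0,0,0,0,0,0.25],
  [-0.037,-0.001,0,0,0,0,0.25],
  [-0.038,-0.001,0,0,0,0,0.25],
  [-0.038,-0.001,0,0,0,0,0.25],
  [-0.038,-0.001,0,0,0,0,0.25],
  [-0.038,-0.001,0,0,0,0,0.25],
  [-0.038,-0.001,0,0,0,0,0.25],
  [-0.038,-0.001,0,0,0,0,0.25],
  [-0.038,-0.001,0,0,0,0,0.25],
  [-0.034,-0.001,0,0,0,0,0.25],
  [-0.02,-0.001,0,0,0,0,0.25],
  [0,0,0.02,0,0,0,0.25],
])

```text
time: 14.55
tool_pos: [0.4929, 0.1722, 0.1716]
tcp_rot: [0.71, -0.704, 0.001, -0.003]
contact_force: [1.8, 0.2, -1.0]
opening: 0.341
grasp_force: 15.0
```

>>> arm_command([
  [0,0,0.02,0,0,0,0.25],
  [0,0,0.02,0,0,0,0.25],
  [0,0,0.01,0,0,0,0.25],
  [0,0,0.004,0,0,0,0.25],
  [0,0,0,0,0,0,0.25],
  [0,0,0,0,0,0,0.25],
  [0,0,0,0,0,0,0.25],
])

```text
time: 15.13
tool_pos: [0.4911, 0.1676, 0.1157]
tcp_rot: [0.71, -0.704, 0.0, -0.001]
contact_force: [-0.2, -0.3, -0.1]
opening: 0.342
grasp_force: 15.0
```

```bash
python3 -c "
from h import *
go([.4905,.167,.097],180.5)"
```

```text
t 15.1333 pos [0.4911 0.1676 0.1157] tilt [ 0.002  0.001 -1.   ] rz first -360.03 then tool shift [0.0006 0.0006 0.0187] open 0.342 F [-0.2 -0.3 -0.1] grip 14.953912496566772
```

>>> arm_command([
  [0,0,0.008,0,0,0,0.25],
  [0,0,0.005,0,0,0,0.25],
  [0,0,0.003,0,0,0,0.25],
  [0,0,0.002,0,0,0,0.25],
  [0,0,0,0,0,0,0.25],
  [0,0,0,0,0,0,0.25],
  [0,0,0,0,0,0,0.25],
])

```text
time: 15.72
tool_pos: [0.4902, 0.1671, 0.0966]
tcp_rot: [0.71, -0.704, 0.0, 0.0]
contact_force: [-2.1, -0.7, 3.5]
opening: 0.341
grasp_force: 15.0
```

>>> arm_command([
  [0,0,0,0,0,0,0.5],
  [0,0,0,0,0,0,0.5],
  [0,0,0,0,0,0,0.5],
  [0,0,0,0,0,0,0.5],
  [0,0,-0.01,0,0,0,0.5],
  [0,0,-0.02,0,0,0,0.5],
  [0,0,-0.03,0,0,0,0.5],
  [0,0,-0.03,0,0,0,0.5],
  [0,0,-0.02,0,0,0,0.7],
  [0,0,0,0,0,0,0.7],
])

```text
time: 16.55
tool_pos: [0.4927, 0.1685, 0.2122]
tcp_rot: [0.71, -0.704, 0.001, -0.004]
contact_force: [-0.8, 0.8, 0.4]
opening: 0.596
grasp_force: 0.0
```

```bash
python3 -c "
from h import *
go([.616,.1716,.2],90.5)
w=pic('wrist','w4.png')"
```

```text
t 16.55 pos [0.4927 0.1685 0.2122] tilt [ 0.007  0.004 -1.   ] rz first -269.95 then tool shift [-0.1233  0.0021  0.0122] open 0.596 F [-0.8  0.8  0.4] grip 0.0
```

View pics/w4.png

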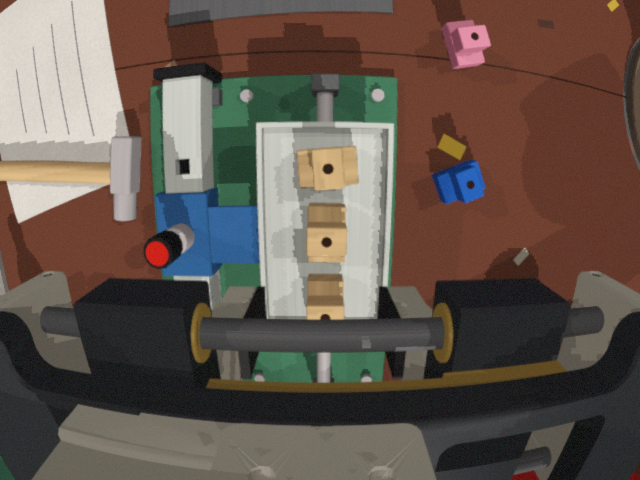

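All three blanks are upright in the tray, at wrist (328,169), (326,242) and (325,318). Next is the knob, whose red top is at (157,253).

>>> arm_command([
  [-0.001,-0.03,0,0,0,0,0.7],
  [-0.001,-0.033,0,0,0,0,0.7],
  [-0.001,-0.03,0,0,0,0,0.7],
  [0,-0.03,0,0,0,0,0.7],
  [0,0,0,0,0,7,0.7],
  [0,0,0,0,0,7,0.7],
  [0,0,0,0,0,7,0.7],
  [0,0,0,0,0,7,0.7],
  [0,0,0,0,0,7,0.7],
  [0,0,0,0,0,7,0.7],
  [0,0,0,0,0,7,0.7],
  [0,0,0,0,0,7,0.7],
])

```text
time: 17.6
tool_pos: [0.6128, 0.1711, 0.2057]
tcp_rot: [-0.294, 0.956, -0.0, -0.001]
contact_force: [0.4, -0.3, -0.3]
opening: 0.698
grasp_force: 0.0
```

>>> arm_command([
  [0,0,0,0,0,7,0.7],
  [0,0,0,0,0,7,0.7],
  [0,0,0,0,0,7,0.7],
  [0,0,0,0,0,7,0.7],
  [0,0,0,0,0,6,0.7],
  [0,0,0,0,0,0,0.7],
  [0,0,0,0,0,0,0.7],
])

```text
time: 18.18
tool_pos: [0.613, 0.1712, 0.206]
tcp_rot: [-0.006, 1.0, -0.0, -0.001]
contact_force: [0.4, 0.4, 0.6]
opening: 0.702
grasp_force: 0.0
```

```bash
python3 -c "
from h import *
go([.616,.1716,.116],90.5)
c=dict(np.load('pics/w4.png.npz'));print([unproj(c,157,253,.120,True).round(4)],[unproj(c,*p,.104,True).round(4) for p in((328,169),(326,242))])
w=pic('wrist','w5.png'); m=cv2.inRange(cv2.cvtColor(w['img'],cv2.COLOR_RGB2HSV),(0,180,120),(6,255,255)); n,l,st,ce=cv2.connectedComponentsWithStats(m)
for i in range(1,n):
  if st[i,4]>60: print(st[i],ce[i].round(1),unproj(w,*ce[i],.12,True).round(4))"
```

```text
t 18.1833 pos [0.613  0.1712 0.206 ] tilt [-0.001 -0.    -1.   ] rz first 0.19 then tool shift [-0.003   0.0004  0.09  ] open 0.702 F [0.4 0.4 0.6] grip 0.0
[array([0.6167, 0.1731, 0.12  ])] [array([0.4897, 0.1142, 0.104 ]), array([0.4904, 0.1676, 0.104 ])]
[516 207  31  60 484] [537.8 236.1] [0.5974 0.3363 0.12  ]
[308 246  29  28 632] [322.  259.6] [0.6169 0.1731 0.12  ]
```

>>> arm_command([
  [-0.0035,0.001,0.02,0,0,0,0.7],
  [0,0,0.03,0,0,0,0.7],
  [0,0,0.02,0,0,0,0.7],
  [0,0,0.01,0,0,0,0.7],
  [0,0,0.006,0,0,0,0.7],
  [0,0,0.002,0,0,0,0.7],
  [0,0,0,0,0,0,0.7],
  [0,0,0,0,0,0,0.7],
  [0,0,0,0,0,0,0.7],
])

```text
time: 18.98
tool_pos: [0.6175, 0.1727, 0.12]
tcp_rot: [-0.005, 1.0, 0.0, 0.001]
contact_force: [-0.5, -0.0, 0.4]
opening: 0.698
grasp_force: 0.0
```

```bash
python3 -c "
from h import *
go([.6165,.1725,.116],90.5)"
```

```text
t 18.9833 pos [0.6175 0.1727 0.12  ] tilt [ 0.002  0.001 -1.   ] rz first 0.03 then tool shift [ 0.001  -0.0002  0.004 ] open 0.698 F [-0.5 -0.   0.4] grip 0.0
```

>>> arm_command([
  [0.001,0,0.003,0,0,0,0.7],
  [0,0,0,0,0,0,0.4],
  [0,0,0,0,0,0,0.2],
  [0,0,0,0,0,0,0.2],
  [0,0,0,0,0,0,0.2],
  [0,0,0,0,0,0,0.2],
  [0,0,0,0,0,0,0.2],
  [0,0,0,0,0,0,0.2],
  [0,0,0,0,0,0,0.2],
], squeeze=35)

```text
time: 19.73
tool_pos: [0.6158, 0.1723, 0.1156]
tcp_rot: [-0.004, 1.0, -0.0, -0.0]
contact_force: [-0.0, -0.4, -0.3]
opening: 0.274
grasp_force: 35.0
```

>>> arm_command([
  [0,0,-0.004,0,0,0,0.2],
  [0,0,-0.004,0,0,0,0.2],
  [0,0,-0.004,0,0,0,0.2],
  [0,0,-0.004,0,0,0,0.2],
  [0,0,-0.001,0,0,0,0.2],
  [0,0,0,0,0,0,0.2],
  [0,0,0,0,0,0,0.2],
  [0,0,0,0,0,0,0.2],
])

```text
time: 20.4
tool_pos: [0.6157, 0.1723, 0.1323]
tcp_rot: [-0.004, 1.0, -0.0, -0.0]
contact_force: [3.2, 0.3, -7.0]
opening: 0.275
grasp_force: 35.0
```

```bash
python3 -c "
from h import *
go([.616,.2325,.132],90.5)
c=pic('scene','s2.png'); cv2.imwrite('pics/s2c.png',cv2.resize(c['img'][110:310,250:470,::-1],None,fx=3,fy=3)[:600])"
```

```text
t 20.4 pos [0.6157 0.1723 0.1323] tilt [-0. -0. -1.] rz first -0.01 then tool shift [-0.0008  0.0602  0.0003] open 0.275 F [ 3.2  0.3 -7. ] grip 34.998541474342346
```

View pics/s2c.png

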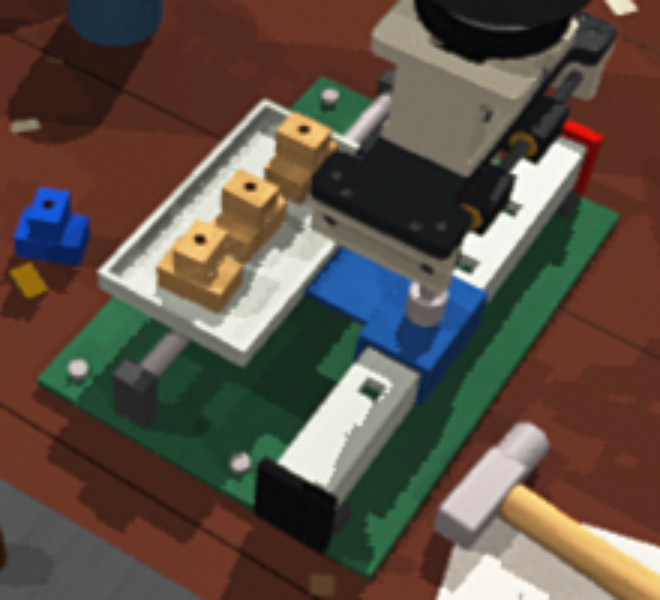

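The 7 N pull shows the plunger is lifted about 17 mm, so the pin is clear. The crop shows three upright blanks in the tray and the section still at its first hole. I'll slide it gently.

>>> arm_command([
  [0,0.001,0,0,0,0,0.2],
  [0,0.002,0,0,0,0,0.2],
  [0,0.003,0,0,0,0,0.2],
  [0,0.004,0,0,0,0,0.2],
  [0,0.005,0,0,0,0,0.2],
  [0,0.005,0,0,0,0,0.2],
  [0,0.005,0,0,0,0,0.2],
  [0,0.005,0,0,0,0,0.2],
  [0,0.005,0,0,0,0,0.2],
  [0,0.005,0,0,0,0,0.2],
  [0,0.005,0,0,0,0,0.2],
  [0,0.005,0,0,0,0,0.2],
])

```text
time: 21.45
tool_pos: [0.6154, 0.2229, 0.1326]
tcp_rot: [-0.004, 1.0, 0.0, 0.0]
contact_force: [3.1, -2.2, -6.9]
opening: 0.275
grasp_force: 35.0
```

>>> arm_command([
  [0,0.004,0,0,0,0,0.2],
  [0,0.003,0,0,0,0,0.2],
  [0,0.002,0,0,0,0,0.2],
  [0,0.001,0,0,0,0,0.2],
  [0,0,0,0,0,0,0.2],
  [0,0,0,0,0,0,0.2],
  [0,0,0,0,0,0,0.2],
])

```text
time: 22.03
tool_pos: [0.6153, 0.2327, 0.1326]
tcp_rot: [-0.004, 1.0, 0.0, 0.0]
contact_force: [2.1, 1.0, -6.7]
opening: 0.28
grasp_force: 35.0
```

```bash
python3 -c "
from h import *
go([.615,.2323,.132],90.5)"
```

```text
t 22.0333 pos [0.6153 0.2327 0.1326] tilt [ 0.     0.001 -1.   ] rz first -0.0 then tool shift [ 0.0003 -0.0004  0.0006] open 0.28 F [ 2.1  1.  -6.7] grip 34.99830186367035
```

>>> arm_command([
  [0,0,0.003,0,0,0,0.2],
  [0,0,0.004,0,0,0,0.2],
  [0,0,0.004,0,0,0,0.2],
  [0,0,0.003,0,0,0,0.2],
  [0,0,0.002,0,0,0,0.2],
  [0,0,0.001,0,0,0,0.2],
  [0,0,0,0,0,0,0.2],
  [0,0,0,0,0,0,0.2],
  [0,0,0,0,0,0,0.2],
])

```text
time: 22.78
tool_pos: [0.6154, 0.2324, 0.1158]
tcp_rot: [-0.004, 1.0, 0.0, 0.0]
contact_force: [1.1, 0.4, -3.3]
opening: 0.277
grasp_force: 35.0
```

>>> arm_command([
  [0,0,0.0008,0,0,0,0.2],
  [0,0,0,0,0,0,0.2],
  [0,0,0,0,0,0,0.2],
  [0,0,0,0,0,0,0.2],
])

```text
time: 23.12
tool_pos: [0.6155, 0.2324, 0.1155]
tcp_rot: [-0.004, 1.0, 0.0, 0.0]
contact_force: [-1.5, 0.4, 4.9]
opening: 0.281
grasp_force: 35.0
```

```bash
python3 -c "
from h import *
go([.6156,.2324,.1156],90.5)
c=pic('top','t6.png');d=pic('scene','s6.png')
a=cv2.resize(c['img'][150:310,95:525,::-1],(800,298));b=cv2.resize(d['img'][110:310,100:460,::-1],(540,300))
cv2.imwrite('pics/j6.png',np.vstack([a,cv2.copyMakeBorder(b,0,0,0,260,0)]))"
```

```text
t 23.1167 pos [0.6155 0.2324 0.1155] tilt [ 0.001  0.    -1.   ] rz first 0.01 then tool shift [-0.0001 -0.     -0.0001] open 0.281 F [-1.5  0.4  4.9] grip 35.001041293144226
```

View pics/j6.png

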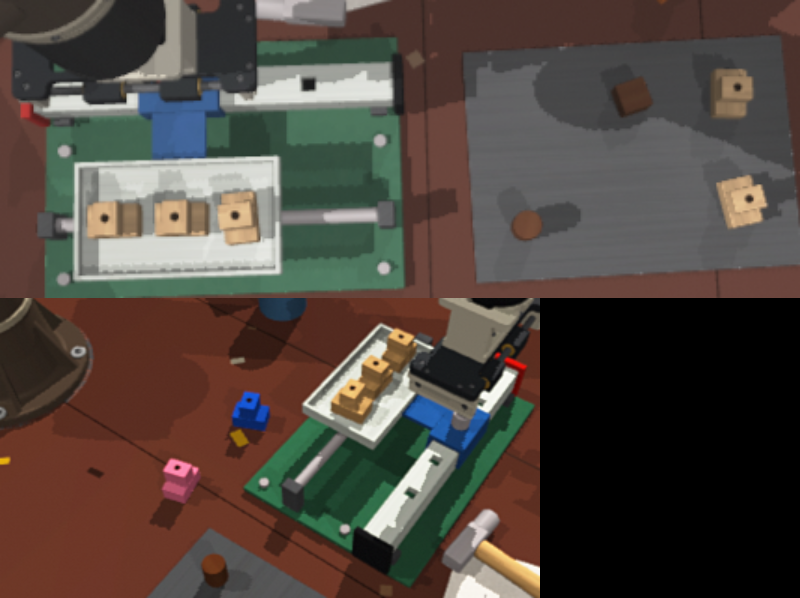

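The force changed to a 4.9 N downward push, so the pin is home. The picture shows three upright blanks in the tray, the section one hole along, B and D undisturbed on the sheet with the offcuts, and the knob still gripped. I'm handing it in.

```bash
python3 -c "
from station import env
print(env.close_job())"
```

```text
the job is handed in; nothing more can be done
None
```

I handed the job in with three blanks upright in the tray, the section locked in the next hole towards the red end, and the knob still gripped with the pin pressed home; the hand-in gave no pass/fail result.

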